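# Start the screw of the vegetable press

## Robot

A 6-joint arm with a two-finger parallel gripper is mounted at the origin on the work surface. World frame = base frame: x ahead of the robot, y to its left, z up, the work surface at z = 0. Lengths are in m, angles in rad, forces in N, time in s.
With the tool pointing down it reaches from about 0.275 to 0.825 m from the base axis. Payload 5.2 kg.
Tool frame: the origin (TCP) lies on the centre line of the jaws, within the pads' length; the fingertips stand 17 mm ahead of it and the grasp point (between the pads) lies 2 mm behind it (arm.tip_reach is the distance from the TCP to the fingertips, in m); z points along the fingers, y is the line along which they close (so a half turn about z gives the same grasp; the last joint's range is limited). The gripper opens to 93 mm and grips with 3 to 60 N. Pads are 15 mm wide; open, the fingers measure 128 mm over their backs; the gripper's body (75 mm by 188 mm) begins 65 mm behind the grasp point.
Start: joints at [-1.345, 0.259, 1.535, -0, 1.348, -0.203], TCP at [0.229, -0.5, 0.236] pointing down, gripper open.
Joint ranges: [-3.14, 3.14], [-0.91, 2.08], [0.19, 2.58], [-1.22, 4.36], [0.22, 2.71], [-3.12, 3.12]. Speed limits (rad/s): [2.57, 2.57, 3.14, 3.14, 3.14, 3.14].

## Interface

Orientations are given as a unit quaternion [x, y, z, w].
In Python, from cell import arm gives the robot as it stands.
- The arm moves only by the shell command python3 -m jog 'ROWS'. ROWS is JSON, one flat list of numbers, 5 for each row, row after row: the shift along the tool's x, y, z in m, then the turn about the tool's z in degrees, then the closure in counts, from 0 (fully open) to 255 (shut). A call has 1 to 12 rows; each row is the pose to reach, as a shift and turn from the pose commanded when the call began, along the tool's axes at that moment; what a row does not reach only later rows make up. A row lasts 1/12 s, in which the tool goes at most 41.7 mm and 7.16 degrees, less where a joint would pass 70% of its speed; a pose out of reach is approached as far as the arm can. A call with a gripper value outside its range is refused whole. The fingers move at their own pace and stop on an object; the grip force is fixed at half the most. Time passes only in rows, so rows that repeat a pose let the fingers close. It gives the time, the measured TCP pose, the force, the opening and the grip force at its end, in the units of the state.
- arm.sense(): the state, without advancing time (a new reading comes with each control period).
- arm.camera(name): name is "scene" or "top"; returns the picture (400x640x3 uint8, red, green, blue); there is no depth.
- arm.camera_model(name): a dict with "intrinsics" (3x3 intrinsics, pixels), "rvec" (rotation vector, rad) and "tvec" (3), from world to camera coordinates, as OpenCV has them. Camera axes: x right, y down, z forward; pixel columns grow to the right and rows downward; lengths in m; the calibration is good to about 2 mm. A picture is of the moment at which its call begins. camera_model takes no time and is no camera call.
- arm.close_job(): hands the job in; it is judged then, once.
The state is a dict: "time": time; "joint_positions": joint angles; "qd": joint speeds; "joint_efforts": joint torques, N m; "ee_pos": TCP position; "eef_rot": TCP orientation; "wrist_force": force on the tool from outside, world axes, zero at the start; "torque": the same for the moment, N m; "finger_gap": opening from 0.0 (shut) to 1.0 (fully open); "grip_force": force on a finger pad.
Only numpy, scipy, OpenCV 4.12 (cv2) and the standard library are available. Lean on these libraries where they do the work, as an engineer would, in place of code of your own. Each camera call takes 0.05 s, during which the arm holds its last target. There are 200 camera calls.

## Task

Get the vegetable press ready: swing the red latch on its front all the way round over the lid to lock it, then start the press screw by its crank: turn it backward (anticlockwise from above) until you feel it drop into its thread, then one full turn forward (clockwise) from the drop. Finish still holding the crank's orange handle between the fingers, with the screw started and the latch still over the lid; do not let go, and leave the other things on the bench where they are.

Things in the scene. Friction and masses are not known exactly. Their poses are not given: they have to be found in the camera images.
- press: Vegetable press fixed to the bench: clear tub with white lid 200 x 160 mm, lid top 130 mm above the bench. Origin on the bench under the screw's vertical axis; x axis points from the latch (front) through the screw to the rear, z up.
- boss_top (a point): Centre of the top of the white round threaded boss (48 mm across, stands 25 mm above the lid), on the screw's vertical axis. Which way round the thread inside lies cannot be seen.
- latch_pivot (a point): On the vertical pivot axis of the red latch, at the half height of its finger post, 112 mm in front of the screw axis.
- latch_post (a point): Centre of the latch's upright red finger post (10 mm across, 26 mm tall, standing on the flat latch arm, whose top is 13 mm below this point), 45 mm from the pivot axis. The post turns with the arm.
- latch (a joint): Turn of the latch, clockwise from above positive: 0 = arm along the lid's front edge (press +y), open; 1.57 = straight over the lid (press +x), locked; stop at 1.6. Light friction, stays where it is left.
- handle_mid (a point): Centre of the crank's upright orange handle, a sleeve 16 mm across and 36 mm tall that spins freely on its pin, 45 mm from the screw axis. The black crank arm's top is 20 mm below this point, the handle's underside 18 mm below it. It goes up and down with the screw. A grip below about 10 N lets it slip out sideways on the way round; 15 to 20 N holds it.
- crank (a joint): Turn of crank and screw, clockwise from above (forward) positive, counting on over full turns: 0 = handle straight behind the screw axis (press +x), pi/2 = handle at press -y. It starts within 0.5 rad of 0; the drop comes 0.4 to 2.1 rad backward of the start, at another angle each time. Turns easily. Forward before the drop it jams within about 2 rad; turned back more than about 3 rad past the drop it also stops.
- screw (a joint): How far the screw (with its crank and handle) has sunk, m, down positive. 0.0005 to 0.003 at the start; sinks by its own weight (about 2.4 N) when not held up, and a closed grip on the handle does hold it up. Right-hand thread of 8 mm pitch: it rises slightly as it is turned backward, then falls to 0.008 at the drop, and reaches 0.016 one turn forward of the drop. After that start the thread holds it with 1 mm of play; stop at 0.0205.
- bento: Orange bento box with clip-on lid, 171 x 111 x 59 mm, origin at the centre of its underside. Leave alone.
- tin: Round stainless snack tin, 104 mm across, 55 mm tall, origin at the centre of its underside. Leave alone.
- tumbler: Glass tumbler, 72 mm across, 105 mm tall, origin at the centre of its underside. Leave alone.
- cutlery_case: Blue plastic cutlery case, 215 x 62 x 28 mm, origin at the centre of its underside. Leave alone.
- jar: Closed jar, 72 mm across, 110 mm tall, origin at the centre of its underside. Leave alone.

How it is judged:
On the way, in this order (a step that is already met when the one before it is completed fails the run):
1. the latch is swung over the lid (value of joint latch above 1.3 rad), for 0.2 s.
2. the screw, turned backward, has dropped into its thread (value of joint screw above 0.0055 m), for 0.1 s.
At the end, for the whole second after the job is handed in: The screw has sunk 14.2 to 17.8 mm (one turn from the drop, give or take about 0.2 turn) and stands still (crank slower than 0.2 rad/s), the latch is at 1.3 rad or more, and the fingers hold the orange handle: contact force over 1 N, the grasp point within 30 mm of the handle's centre (value of joint screw between 0.0142 and 0.0178 m and value of joint latch above 1.3 rad and contact force between the fingers and handle above 1 N and distance between the grasp point and handle_mid below 0.03 m and velocity of joint crank between -0.2 and 0.2 rad/s); the arm keeps its last pose, push and grip.
It fails at once if the bento is moved more than 30 mm (distance of bento from where it was at the start of the episode above 0.03 m).
It fails at once if the tin is moved more than 30 mm (distance of tin from where it was at the start of the episode above 0.03 m).
It fails at once if the tumbler is moved more than 30 mm (distance of tumbler from where it was at the start of the episode above 0.03 m).
It fails at once if the cutlery case is moved more than 30 mm (distance of cutlery_case from where it was at the start of the episode above 0.03 m).
It fails at once if the jar is moved more than 30 mm (distance of jar from where it was at the start of the episode above 0.03 m).
It also fails if it takes over 67 s, if anything falls off the work surface, if the arm or the gripper's body presses on something with over 40 N, if the wrist force passes 120 N, or if a joint passes its speed limit or range.

## Working session

There is one attempt and no reset: what is moved stays moved. The work goes in short steps, Python scripts to look and compute and a shell command to move; the robot and the scene stay as the last step left them, time stands still between calls to the robot, and variables do not carry over. Pictures are saved under pics/ and viewed, at most 10 in all, crops included, and the job is handed in when it is done.

```bash
mkdir -p pics; python3 - <<'E'
from cell import arm
import cv2
for n in("scene","top"):
    im=arm.camera(n); cv2.imwrite(f"pics/{n}0.png",im[:,:,::-1])
    print(n,arm.camera_model(n))
s=arm.sense();print(s["ee_pos"],s["eef_rot"],s["time"],arm.tip_reach)
E
```

```text
scene {'intrinsics': array([[469.32685925,   0.        , 309.0422123 ],
       [  0.        , 469.32685925, 199.82221781],
       [  0.        ,   0.        ,   1.        ]]), 'rvec': array([ 2.03993122,  1.6128421 , -0.53791355]), 'tvec': array([-0.12092142, -0.40552109,  1.6798962 ])}
top {'intrinsics': array([[372.64058906,   0.        , 317.21225864],
       [  0.        , 372.64058906, 197.61780064],
       [  0.        ,   0.        ,   1.        ]]), 'rvec': array([ 2.17476573, -2.1545431 ,  0.12836732]), 'tvec': array([-0.0140378 ,  0.64330027,  1.09118412])}
[ 0.22857964 -0.49976005  0.2349039 ] [ 9.77108585e-01  2.12739635e-01 -8.41049856e-06 -8.12458875e-04] 0.1 0.017
```

View pics/scene0.png

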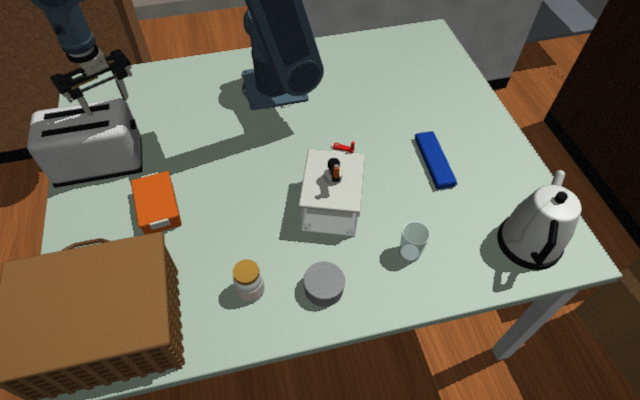

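View pics/top0.png

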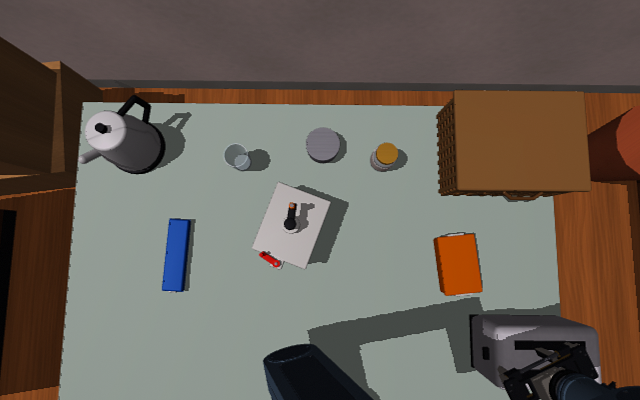

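The scene view shows the press centred near (333,180), with the red latch at (344,147) and the handle at (335,172). In the top view the press is at (292,225), the latch at (270,259) and the handle at (292,208). Next I'll enlarge both views around the press.

```bash
python3 - <<'E'
import cv2,numpy as np
a=cv2.imread("pics/scene0.png")[130:240,285:385];b=cv2.imread("pics/top0.png")[175:275,245:345]
a=a[:100]
c=np.hstack([cv2.resize(i,(400,400),interpolation=cv2.INTER_NEAREST) for i in(a,b)])
cv2.imwrite("pics/crop0.png",c)
for n in("scene","top"):
    h=cv2.cvtColor(cv2.imread(f"pics/{n}0.png"),cv2.COLOR_BGR2HSV)
    for nm,lo,hi in(("red",(0,180,60),(4,255,255)),("red2",(172,180,60),(180,255,255)),("or",(5,100,50),(18,255,255))):
        m=cv2.inRange(h,lo,hi)
        k,l,st,ce=cv2.connectedComponentsWithStats(m)
        for i in range(1,k):
            x,y=ce[i]
            if st[i,4]>6 and 240<x<370 and 120<y<280: print(n,nm,st[i],ce[i].round(1))
E
```

```text
scene red [334 142  20  10  94] [345.1 147.3]
scene or [333 165   7  13  65] [335.5 171.7]
top red [259 252  21  15 115] [269.2 258.8]
top or [289 202   6   7  24] [291.5 205.4]
```

View pics/crop0.png

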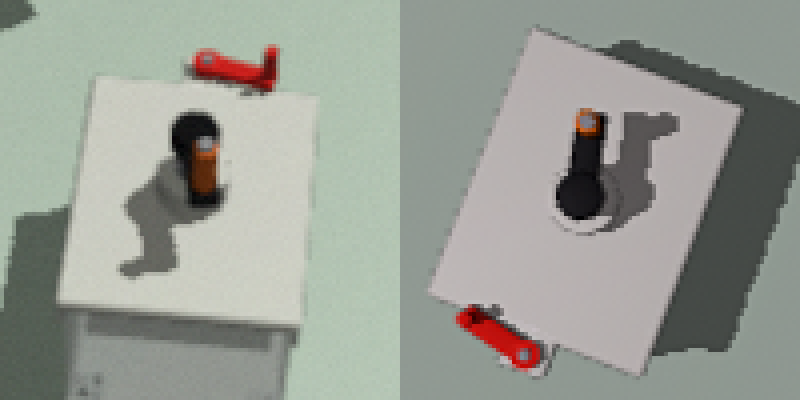

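The scene crop shows the post from its top (272,48) to its base (266,84), the pivot head at (205,62), and the handle from its top (206,142) to its bottom (203,195). The top crop shows the handle top at (587,120), the hub at (580,195), the post at (467,317), the pivot at (525,355), and all four lid corners.

```bash
cat > h.py <<'E'
import cv2,numpy as np
from cell import arm
C={n:arm.camera_model(n) for n in("scene","top")}
def ray(n,p):
    c=C[n];R=cv2.Rodrigues(c["rvec"])[0];o=-R.T@c["tvec"]
    d=R.T@np.linalg.inv(c["intrinsics"])@[*p,1];return o,d/np.linalg.norm(d)
def tri(ps,pt):
    o1,d1=ray("scene",ps);o2,d2=ray("top",pt)
    t=np.linalg.lstsq(np.c_[d1,-d2],o2-o1,rcond=None)[0]
    a,b=o1+t[0]*d1,o2+t[1]*d2;return (a+b)/2,np.linalg.norm(a-b)
def plane(n,p,z):
    o,d=ray(n,p);return o+d*(z-o[2])/d[2]
def proj(n,P):
    c=C[n];return cv2.projectPoints(np.array([P],float),c["rvec"],c["tvec"],c["intrinsics"],None)[0][0,0]
E
python3 - <<'E'
from h import *
np.set_printoptions(precision=4,suppress=True)
s=lambda u,v:((u+.5)/4+284.5,(v+.5)/4+129.5)
t=lambda u,v:((u-400+.5)/4+244.5,(v+.5)/4+174.5)
print("handle top",tri(s(206,143),t(587,121)))
print("post top",tri(s(272,48),t(467,317)))
print("pivot head",tri(s(205,60),t(525,355)))
print("hub",tri(s(193,128),t(580,195)))
co=[plane("top",t(*c),.13) for c in((535,28),(742,104),(642,375),(430,290))]
co2=[plane("scene",s(*c),.13) for c in((96,76),(318,96),(300,325),(60,302))]
print(np.array(co),np.mean(co,0));print(np.array(co2),np.mean(co2,0))
for c in((co[0]-co[3]),(co[1]-co[2]),(co[0]-co[1])): print(np.linalg.norm(c),np.degrees(np.arctan2(c[1],c[0])))
for z in (.14,.15): print(plane("top",t(525,355),z))
print(arm.sense()["finger_gap"])
E
```

```text
handle top (array([0.6014, 0.0553, 0.2373]), np.float64(0.0026701393226619616))
post top (array([0.4785, 0.1365, 0.1741]), np.float64(0.0006717548526298787))
pivot head (array([0.4521, 0.0994, 0.1443]), np.float64(0.0044656755294915735))
hub (array([0.5571, 0.0608, 0.2001]), np.float64(0.004019098291767381))
[[ 0.6765  0.101   0.13  ]
 [ 0.6247 -0.0436  0.13  ]
 [ 0.439   0.0234  0.13  ]
 [ 0.4949  0.1689  0.13  ]] [0.5588 0.0624 0.13  ]
[[ 0.4358  0.0224  0.13  ]
 [ 0.4908  0.169   0.13  ]
 [ 0.675   0.1003  0.13  ]
 [ 0.6215 -0.0448  0.13  ]] [0.5558 0.0617 0.13  ]
0.1938950764538877 -20.48886441778045
0.19736682313864382 -19.829751580221973
0.15356649172994508 70.25702445395552
[0.4523 0.102  0.14  ]
[0.4529 0.101  0.15  ]
0.998935596590579
```

```bash
python3 -m jog '[0,0,-0.07,0,0, 0,0,-0.07,0,0, 0.492,-0.474,-0.065,-29,0, 0.492,-0.474,-0.065,-29,0, 0.492,-0.474,-0.065,-29,0, 0.492,-0.474,-0.065,-29,0, 0.492,-0.474,-0.065,-29,0, 0.492,-0.474,-0.065,-29,0, 0.492,-0.474,-0.065,-29,0, 0.492,-0.474,-0.065,-29,0, 0.492,-0.474,-0.065,-29,0, 0.492,-0.474,-0.065,-29,0]'
cat >> h.py <<'E'
from scipy.spatial.transform import Rotation as Rn
def axes():
    s=arm.sense();R=Rn.from_quat(s["eef_rot"]).as_matrix();return np.array(s["ee_pos"]),R
def yawy(): 
    R=axes()[1];return np.degrees(np.arctan2(R[1,1],R[0,1]))
def delta(P,y=None):
    p,R=axes();d=R.T@(np.array(P)-p)
    return d.round(4).tolist(), None if y is None else round(-((y-yawy()+90)%180-90),1)
S=np.array([.5575,.0615]);PV=np.array([.4523,.0998])
E
python3 -c "
from h import *
print(axes()[0],yawy(),delta([.4785,.1365,.2],-36),arm.sense()['time'])"
```

```text
time: 1.1
ee_pos: [0.3814, -0.1105, 0.3025]
eef_rot: [0.893, 0.45, 0.0, 0.0]
wrist_force: [0.7, 0.1, -1.4]
finger_gap: 1.001
grip_force: 0.0
[ 0.38136917 -0.11047544  0.30249956] -36.46422401948916 ([0.2563, -0.0687, 0.1025], np.float64(-0.5)) 1.1
```

```bash
python3 -m jog '[0.256,-0.069,0,0,0, 0.256,-0.069,0,0,0, 0.256,-0.069,0,0,0, 0.256,-0.069,0,0,0, 0.256,-0.069,0,0,0, 0.256,-0.069,0,0,0, 0.256,-0.069,0,0,0, 0.256,-0.069,0,0,0, 0.256,-0.069,0.085,0,0, 0.256,-0.069,0.085,0,0, 0.256,-0.069,0.085,0,0, 0.256,-0.069,0.085,0,0]'
python3 - <<'E'
from h import *
print(axes()[0],yawy(),delta([.4785,.1365,.17],-36))
ims=[]
for n,(x,y) in(("scene",(285,100)),("top",(220,175))):
    i=arm.camera(n)[:,:,::-1];cv2.imwrite(f"pics/{n}1.png",i);ims.append(cv2.resize(i[y:y+100,x:x+100],(400,400),interpolation=cv2.INTER_NEAREST))
cv2.imwrite("pics/crop1.png",np.hstack(ims))
E
```

```text
time: 2.1
ee_pos: [0.4759, 0.1335, 0.2159]
eef_rot: [0.893, 0.45, -0.003, -0.001]
wrist_force: [0.0, -0.1, 0.1]
finger_gap: 1.0
grip_force: 0.0
[0.47589326 0.13345162 0.21594742] -36.47851214222539 ([0.0042, 0.0005, 0.0459], np.float64(-0.5))
```

View pics/crop1.png

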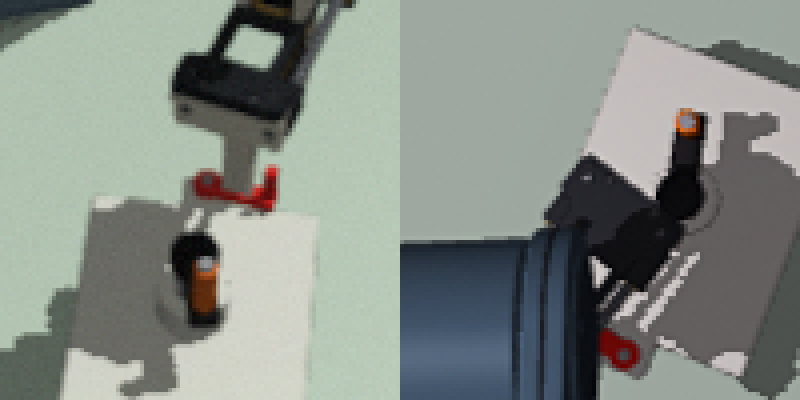

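The scene crop shows the open jaws above the red post at (272,185), and the top crop shows the hand over the latch. Now I'll descend and grip the post.

```bash
python3 -m jog '[0.004,0,0.025,0,0, 0.004,0,0.046,0,0, 0.004,0,0.046,0,0, 0.004,0,0.046,0,0, 0.004,0,0.046,0,255, 0.004,0,0.046,0,255, 0.004,0,0.046,0,255, 0.004,0,0.046,0,255, 0.004,0,0.046,0,255, 0.004,0,0.046,0,255, 0.004,0,0.046,0,255, 0.004,0,0.046,0,255]'
```

```text
time: 3.2
ee_pos: [0.4802, 0.1377, 0.1716]
eef_rot: [0.893, 0.451, -0.0, -0.0]
wrist_force: [-0.0, 0.5, -0.8]
finger_gap: 0.475
grip_force: 0.0
```

```bash
python3 -m jog '[0,0,0,0,255, 0,0,0,0,255, 0,0,0,0,255, 0,0,0,0,255, 0,0,0,0,255, 0,0,0,0,255, 0,0,0,0,255,0,0,0,0,255]'
python3 - <<'E'
from h import *
p,R=axes()
print(yawy())
r=p[:2]-PV;print(np.linalg.norm(r),np.degrees(np.arctan2(r[1],r[0])))
a=np.degrees(np.arctan2(r[1],r[0]))
for k in range(1,13):
    th=np.radians(a-6.4*k);q=PV+np.linalg.norm(r)*np.array([np.cos(th),np.sin(th)])
    d=R.T@np.array([*(q-p[:2]),0]);print(d.round(4)[:2],6.4*k)
E
```

```text
time: 3.87
ee_pos: [0.4802, 0.1378, 0.1716]
eef_rot: [0.893, 0.451, 0.0, -0.0]
wrist_force: [-0.7, 1.9, -0.9]
finger_gap: 0.092
grip_force: 30.0
-36.432474111699605
0.047176722031561015 53.697756503850016
[-0.0003  0.0053] 6.4
[-0.0011  0.0105] 12.8
[-0.0026  0.0155] 19.200000000000003
[-0.0046  0.0204] 25.6
[-0.0071  0.025 ] 32.0
[-0.0101  0.0293] 38.400000000000006
[-0.0136  0.0333] 44.800000000000004
[-0.0175  0.0368] 51.2
[-0.0218  0.0399] 57.6
[-0.0264  0.0425] 64.0
[-0.0313  0.0445] 70.4
[-0.0363  0.046 ] 76.80000000000001
```

```bash
python3 -m jog '[-0.0003,0.0053,0,6.4,255, -0.0011,0.0105,0,12.8,255, -0.0026,0.0155,0,19.2,255, -0.0046,0.0204,0,25.6,255, -0.0071,0.025,0,32,255, -0.0101,0.0293,0,38.4,255, -0.0136,0.0333,0,44.8,255, -0.0175,0.0368,0,51.2,255, -0.0218,0.0399,0,57.6,255, -0.0264,0.0425,0,64,255, -0.0313,0.0445,0,70.4,255, -0.033,0.045,0,72.5,255]'
python3 -m jog '[0,0,0,0,255,0,0,0,0,255]'
python3 -c "
from h import *
p,R=axes();r=p[:2]-PV;print(yawy(),np.linalg.norm(r),np.degrees(np.arctan2(r[1],r[0])))"
```

```text
time: 4.87
ee_pos: [0.4937, 0.0849, 0.1711]
eef_rot: [0.986, -0.167, -0.003, -0.0]
wrist_force: [-7.3, 7.2, 4.0]
finger_gap: 0.095
grip_force: 30.0
time: 5.03
ee_pos: [0.4938, 0.0851, 0.1711]
eef_rot: [0.986, -0.165, -0.003, -0.0]
wrist_force: [-8.5, 3.2, 4.6]
finger_gap: 0.096
grip_force: 30.0
-108.94281623473786 0.043984189797877875 -19.486613540159833
```

```bash
python3 -m jog '[0,0,0,0,100,0,0,0,0,100,0,0,0,0,100,0,0,0,0,100,0,0,-0.04,0,60,0,0,-0.08,0,0,0,0,-0.12,0,0,0,0,-0.12,0,0,0,0,-0.12,0,0]'
python3 -c "
from h import *
print(yawy(),delta([.602,.0553,.285]))
i=arm.camera('scene')[:,:,::-1];cv2.imwrite('pics/scene2.png',i)
cv2.imwrite('pics/crop2.png',cv2.resize(i[80:230,260:410],(600,600),interpolation=cv2.INTER_NEAREST))"
```

```text
time: 5.78
ee_pos: [0.4986, 0.0841, 0.2944]
eef_rot: [0.986, -0.165, 0.003, -0.0]
wrist_force: [-1.3, 0.1, -1.5]
finger_gap: 0.69
grip_force: 0.0
-108.93707555662652 ([0.1071, -0.0063, 0.0101], None)
```

View pics/crop2.png

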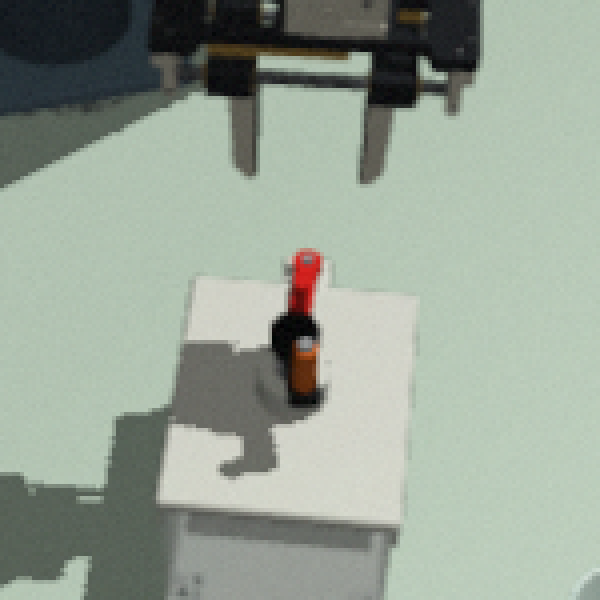

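The latch (red, 305,285) now lies straight over the lid. The crank is unchanged, with the handle at (305,370). Next I'll move over the handle, lower and close.

```bash
python3 -m jog '[0.04,-0.003,0.01,0,0, 0.08,-0.005,0.01,0,0, 0.107,-0.0063,0.01,0,0, 0.107,-0.0063,0.01,0,0, 0.107,-0.0063,0.01,0,0, 0.107,-0.0063,0.01,0,0, 0.107,-0.0063,0.01,0,0, 0.107,-0.0063,0.01,0,0]'
python3 -c "
from h import *
print(yawy(),delta([.602,.0553,.223]))
o=[]
for n,(x,y) in(('scene',(285,100)),('top',(240,165))):
    i=arm.camera(n)[:,:,::-1];o.append(cv2.resize(i[y:y+100,x:x+100],(400,400),interpolation=cv2.INTER_NEAREST))
cv2.imwrite('pics/crop3.png',np.hstack(o))"
```

```text
time: 6.5
ee_pos: [0.5991, 0.0561, 0.2817]
eef_rot: [0.986, -0.164, -0.0, -0.0]
wrist_force: [-0.0, 0.0, -0.1]
finger_gap: 1.0
grip_force: 0.0
-108.89596113107014 ([0.0031, -0.0002, 0.0587], None)
```

View pics/crop3.png

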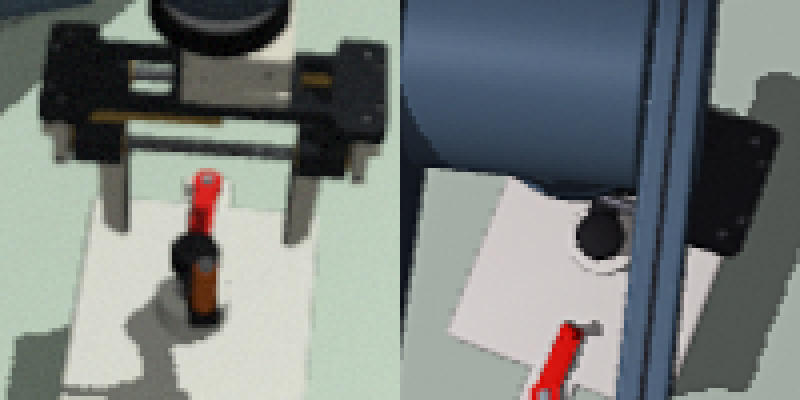

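The jaws straddle the handle (scene crop 205,285) symmetrically, with fingertips at (117,230) and (297,240). I'll lower and grip.

```bash
python3 -m jog '[0.003,0,0.03,0,0, 0.003,0,0.058,0,0, 0.003,0,0.058,0,0, 0.003,0,0.058,0,0, 0.003,0,0.058,0,255, 0.003,0,0.058,0,255, 0.003,0,0.058,0,255, 0.003,0,0.058,0,255, 0.003,0,0.058,0,255, 0.003,0,0.058,0,255, 0.003,0,0.058,0,255, 0.003,0,0.058,0,255]'
python3 -m jog '[0,0,0,0,255,0,0,0,0,255,0,0,0,0,255,0,0,0,0,255,0,0,0,0,255,0,0,0,0,255,0,0,0,0,255,0,0,0,0,255]'
python3 -c "
from h import *
p,R=axes();r=p[:2]-S;print(yawy(),np.linalg.norm(r),np.degrees(np.arctan2(r[1],r[0])))"
```

```text
time: 7.6
ee_pos: [0.603, 0.0546, 0.2236]
eef_rot: [0.986, -0.164, -0.0, -0.0]
wrist_force: [0.3, -0.4, -0.1]
finger_gap: 0.474
grip_force: 0.0
time: 8.27
ee_pos: [0.603, 0.0546, 0.2236]
eef_rot: [0.986, -0.164, 0.0, -0.0]
wrist_force: [1.2, -0.2, -0.4]
finger_gap: 0.168
grip_force: 30.0
-108.93327418025623 0.046051126544250254 -8.589404636470546
```

```bash
cat >> h.py <<'E'
def arc(a0,a1,n,dz=0,r=.0455):
    R=axes()[1];pt=lambda a:r*np.array([np.cos(np.radians(a)),np.sin(np.radians(a)),0])
    for k in range(1,n+1):
        a=a0+(a1-a0)*k/n;d=R.T@(pt(a)-pt(a0));print(a,d.round(4)[:2],round(dz*k/n,4))
def st():
    p,R=axes();r=p[:2]-S;print("ang",np.degrees(np.arctan2(r[1],r[0])).round(1),"r",np.linalg.norm(r).round(4),"z",p[2].round(4),arm.sense()["wrist_force"])
E
python3 -m jog '[0,0,0.001,0,255,0,0,0.001,0,255]'
python3 -c "
from h import *
st();arc(-8.6,123.4,33)"
```

```text
time: 8.43
ee_pos: [0.6032, 0.0546, 0.2233]
eef_rot: [0.986, -0.164, 0.0, 0.0]
wrist_force: [-0.9, -0.0, 3.5]
finger_gap: 0.161
grip_force: 30.0
ang -8.6 r 0.0462 z 0.2233 [-0.88511256 -0.04961336  3.4940821 ]
-4.6 [-0.0007 -0.0031] 0.0
-0.5999999999999996 [-0.0016 -0.0062] 0.0
3.4000000000000004 [-0.0027 -0.0091] 0.0
7.4 [-0.004 -0.012] 0.0
11.4 [-0.0055 -0.0148] 0.0
15.4 [-0.0072 -0.0175] 0.0
19.4 [-0.0091 -0.0201] 0.0
23.4 [-0.0111 -0.0225] 0.0
27.4 [-0.0133 -0.0248] 0.0
31.4 [-0.0157 -0.0269] 0.0
35.4 [-0.0182 -0.0288] 0.0
39.4 [-0.0209 -0.0306] 0.0
43.4 [-0.0236 -0.0321] 0.0
47.4 [-0.0265 -0.0335] 0.0
51.4 [-0.0294 -0.0347] 0.0
55.4 [-0.0325 -0.0357] 0.0
59.4 [-0.0356 -0.0364] 0.0
63.4 [-0.0387 -0.0369] 0.0
67.4 [-0.0418 -0.0372] 0.0
71.4 [-0.045  -0.0373] 0.0
75.4 [-0.0482 -0.0372] 0.0
79.4 [-0.0514 -0.0369] 0.0
83.4 [-0.0545 -0.0363] 0.0
87.4 [-0.0576 -0.0355] 0.0
91.4 [-0.0606 -0.0345] 0.0
95.4 [-0.0635 -0.0333] 0.0
99.4 [-0.0664 -0.0319] 0.0
103.4 [-0.0691 -0.0303] 0.0
107.4 [-0.0717 -0.0285] 0.0
111.4 [-0.0742 -0.0265] 0.0
115.4 [-0.0766 -0.0244] 0.0
119.4 [-0.0788 -0.0221] 0.0
123.4 [-0.0808 -0.0196] 0.0
```

```bash
python3 -m jog '[-0.0007,-0.0031,0,0,255, -0.0016,-0.0062,0,0,255, -0.0027,-0.0091,0,0,255, -0.004,-0.012,0,0,255, -0.0055,-0.0148,0,0,255, -0.0055,-0.0148,0,0,255]'; python3 -c "
from h import *
st();arc(11.4,31.4,5)"
```

```text
time: 8.93
ee_pos: [0.6031, 0.0708, 0.2236]
eef_rot: [0.986, -0.164, 0.001, -0.0]
wrist_force: [0.7, -1.1, 5.4]
finger_gap: 0.164
grip_force: 30.0
ang 11.5 r 0.0466 z 0.2236 [ 0.66710916 -1.05563157  5.41345649]
15.4 [-0.0017 -0.0027] 0.0
19.4 [-0.0036 -0.0052] 0.0
23.4 [-0.0056 -0.0077] 0.0
27.4 [-0.0079 -0.0099] 0.0
31.4 [-0.0102 -0.012 ] 0.0
```

```bash
for i in 1; do python3 -m jog '[-0.0017,-0.0027,0,0,255, -0.0036,-0.0052,0,0,255, -0.0056,-0.0077,0,0,255,-0.0056,-0.0077,0,0,255]'; done; python3 -c "
from h import *
st();arc(23.4,47.4,6)"
```

```text
time: 9.27
ee_pos: [0.6004, 0.0799, 0.2238]
eef_rot: [0.986, -0.164, 0.001, -0.0]
wrist_force: [-1.1, -1.6, 6.7]
finger_gap: 0.166
grip_force: 30.0
ang 23.2 r 0.0467 z 0.2238 [-1.05736385 -1.62677601  6.68787504]
27.4 [-0.0022 -0.0023] 0.0
31.4 [-0.0046 -0.0044] 0.0
35.4 [-0.0071 -0.0063] 0.0
39.4 [-0.0097 -0.0081] 0.0
43.4 [-0.0125 -0.0097] 0.0
47.4 [-0.0154 -0.011 ] 0.0
```

```bash
python3 -m jog '[-0.0022,-0.0023,0,0,255, -0.0046,-0.0044,0,0,255, -0.0071,-0.0063,0,0,255,-0.0071,-0.0063,0,0,255]'; python3 -c "
from h import *
st();arc(35.4,47.4,3)"
```

```text
time: 9.6
ee_pos: [0.5959, 0.0882, 0.224]
eef_rot: [0.986, -0.164, 0.002, -0.0]
wrist_force: [-0.7, -1.0, 8.0]
finger_gap: 0.164
grip_force: 30.0
ang 34.8 r 0.0467 z 0.224 [-0.73413217 -0.9655074   7.95687366]
39.4 [-0.0026 -0.0018] 0.0
43.4 [-0.0054 -0.0033] 0.0
47.4 [-0.0083 -0.0047] 0.0
```

```bash
python3 -m jog '[-0.0026,-0.0018,0,0,255, -0.0054,-0.0033,0,0,255, -0.0083,-0.0047,0,0,255,-0.0083,-0.0047,0,0,255]'; python3 -c "
from h import *
st();arc(47.4,59.4,3);arc(59.4,71.4,3)"
```

```text
time: 9.93
ee_pos: [0.5888, 0.096, 0.2233]
eef_rot: [0.986, -0.164, 0.0, -0.001]
wrist_force: [-1.0, 2.6, 6.0]
finger_gap: 0.165
grip_force: 30.0
ang 47.8 r 0.0466 z 0.2233 [-1.0235143   2.555523    5.95687857]
51.4 [-0.003  -0.0012] 0.0
55.4 [-0.006  -0.0021] 0.0
59.4 [-0.0091 -0.0029] 0.0
63.4 [-0.0031 -0.0005] 0.0
67.4 [-0.0063 -0.0008] 0.0
71.4 [-0.0095 -0.0009] 0.0
```

```bash
python3 -m jog '[0,0,0,0,255,0,0,0,0,255]' | grep -E "ee_pos|wrist"; python3 -m jog '[0,0,0.001,0,255,0,0,0.001,0,255,0,0,0.001,0,255]'| grep -E "ee_pos|wrist"
```

```text
ee_pos: [0.5884, 0.0963, 0.223]
wrist_force: [-1.6, 3.7, 6.0]
ee_pos: [0.5885, 0.0964, 0.2226]
wrist_force: [-2.5, 3.1, 9.1]
```

```bash
python3 -m jog '[-0.0015,-0.0006,0,0,255, -0.003,-0.0012,0.0005,0,255, -0.003,-0.0012,0.001,0,255,-0.003,-0.0012,0.001,0,255]'|grep -E "ee_pos|wrist"; python3 -c "
from h import *
st()"; python3 -m jog '[0,0,0.001,0,255,0,0,0.002,0,255,0,0,0.002,0,255]'| grep -E "ee_pos|wrist"
```

```text
ee_pos: [0.586, 0.098, 0.2194]
wrist_force: [1.7, 3.1, -5.6]
ang 52.0 r 0.0463 z 0.2194 [ 1.74569042  3.05382158 -5.64724606]
ee_pos: [0.5864, 0.0975, 0.2178]
wrist_force: [2.3, 4.5, -2.6]
```

```bash
for i in 1 ; do python3 -m jog '[0,0,0.001,0,255,0,0,0.001,0,255,0,0,0.001,0,255]'| grep -E "ee_pos|wrist";  python3 -m jog '[0,0,0.001,0,255,0,0,0.001,0,255,0,0,0.001,0,255]'| grep -E "ee_pos|wrist"; done; python3 -c "
from h import *
st()"
```

```text
ee_pos: [0.5866, 0.0973, 0.2175]
wrist_force: [2.0, 4.8, -2.5]
ee_pos: [0.5868, 0.0972, 0.217]
wrist_force: [2.8, 4.3, -0.9]
ang 50.7 r 0.0462 z 0.217 [ 2.75595701  4.29383121 -0.88105839]
```

```bash
python3 -m jog '[0,0,0.001,0,255,0,0,0.001,0,255,0,0,0.001,0,255]'| grep -E "ee_pos|wrist";  python3 -m jog '[0,0,0.001,0,255,0,0,0.001,0,255,0,0,0.001,0,255]'| grep -E "ee_pos|wrist"; python3 -c "
from h import *
st()"
```

```text
ee_pos: [0.587, 0.0971, 0.2167]
wrist_force: [2.2, 5.2, 4.5]
ee_pos: [0.5872, 0.0971, 0.2165]
wrist_force: [1.7, 4.1, 7.8]
ang 50.2 r 0.0464 z 0.2165 [1.65608917 4.0539539  7.79587313]
```

```bash
sed -i 's/^S=np.array(\[.5575,.0615\])/S=np.array([.5586,.0621])/; s/r=.0455/r=.045/' h.py; python3 -c "
from h import *
st();arc(50,-22,12,.0016)"
```

```text
ang 50.7 r 0.0452 z 0.2165 [1.65608917 4.0539539  7.79587313]
44.0 [0.0043 0.0019] 0.0001
38.0 [0.0084 0.0043] 0.0003
32.0 [0.0122 0.0071] 0.0004
26.0 [0.0157 0.0102] 0.0005
20.0 [0.0188 0.0137] 0.0007
14.0 [0.0216 0.0175] 0.0008
8.0 [0.0239 0.0216] 0.0009
2.0 [0.0259 0.0259] 0.0011
-4.0 [0.0273 0.0304] 0.0012
-10.0 [0.0283 0.035 ] 0.0013
-16.0 [0.0288 0.0397] 0.0015
-22.0 [0.0288 0.0444] 0.0016
```

```bash
python3 -m jog '[0.0043,0.0019,-0.0005,0,255, 0.0084,0.0043,-0.0003,0,255, 0.0122,0.0071,-0.0002,0,255, 0.0157,0.0102,-0.0001,0,255, 0.0188,0.0137,0.0001,0,255, 0.0216,0.0175,0.0002,0,255, 0.0216,0.0175,0.0002,0,255]'; python3 -c "
from h import *
st()
arc(14,-46,10,.0013)"
```

```text
time: 12.52
ee_pos: [0.6025, 0.0719, 0.2158]
eef_rot: [0.986, -0.165, 0.002, 0.001]
wrist_force: [3.7, 0.3, 4.2]
finger_gap: 0.166
grip_force: 30.0
ang 12.6 r 0.045 z 0.2158 [3.673922   0.27562714 4.24469704]
8.0 [0.0024 0.0041] 0.0001
2.0 [0.0043 0.0084] 0.0003
-4.0 [0.0057 0.0129] 0.0004
-10.0 [0.0067 0.0175] 0.0005
-16.0 [0.0072 0.0222] 0.0006
-22.0 [0.0072 0.0269] 0.0008
-28.0 [0.0067 0.0316] 0.0009
-34.0 [0.0057 0.0362] 0.001
-40.0 [0.0042 0.0406] 0.0012
-46.0 [0.0023 0.0449] 0.0013
```

```bash
python3 -m jog '[0.0024,0.0041,0.0001,0,255, 0.0043,0.0084,0.0003,0,255, 0.0057,0.0129,0.0004,0,255, 0.0067,0.0175,0.0005,0,255, 0.0072,0.0222,0.0006,0,255, 0.0072,0.0269,0.0008,0,255, 0.0067,0.0316,0.0009,0,255, 0.0057,0.0362,0.001,0,255, 0.0042,0.0406,0.0012,0,255, 0.0023,0.0449,0.0013,0,255,0.0023,0.0449,0.0013,0,255]'; python3 -c "
from h import *
st()
arc(-46,-112,11,.0015)"
```

```text
time: 13.43
ee_pos: [0.5882, 0.0284, 0.2141]
eef_rot: [0.986, -0.165, 0.0, 0.001]
wrist_force: [-1.2, -1.2, 6.7]
finger_gap: 0.163
grip_force: 30.0
ang -48.7 r 0.0449 z 0.2141 [-1.19895441 -1.22737483  6.69017196]
-52.0 [-0.0024  0.0041] 0.0001
-58.0 [-0.0051  0.0079] 0.0003
-64.0 [-0.0083  0.0114] 0.0004
-70.0 [-0.0118  0.0145] 0.0005
-76.0 [-0.0156  0.0173] 0.0007
-82.0 [-0.0197  0.0197] 0.0008
-88.0 [-0.024   0.0216] 0.001
-94.0 [-0.0285  0.023 ] 0.0011
-100.0 [-0.0331  0.024 ] 0.0012
-106.0 [-0.0378  0.0245] 0.0014
-112.0 [-0.0425  0.0245] 0.0015
```

```bash
python3 -m jog '[-0.0024,0.0041,0.0001,0,255, -0.0051,0.0079,0.0002,0,255, -0.0083,0.0114,0.0004,0,255, -0.0118,0.0145,0.0005,0,255, -0.0156,0.0173,0.0006,0,255, -0.0197,0.0197,0.0008,0,255, -0.024,0.0216,0.001,0,255, -0.0285,0.023,0.0011,0,255, -0.0331,0.024,0.0012,0,255, -0.0378,0.0245,0.0014,0,255, -0.0425,0.0245,0.0015,0,255, -0.0425,0.0245,0.0015,0,255]'; python3 -c "
from h import *
st()
arc(-113,-179,11,.0015)"
```

```text
time: 14.43
ee_pos: [0.5402, 0.0211, 0.2127]
eef_rot: [0.986, -0.164, 0.0, -0.0]
wrist_force: [0.0, 3.3, 7.8]
finger_gap: 0.167
grip_force: 30.0
ang -114.2 r 0.045 z 0.2127 [0.02518386 3.34057132 7.77126059]
-119.0 [-0.0047 -0.0006] 0.0001
-125.0 [-0.0093 -0.0016] 0.0003
-131.0 [-0.0137 -0.0032] 0.0004
-137.0 [-0.018  -0.0052] 0.0005
-143.0 [-0.022  -0.0076] 0.0007
-149.0 [-0.0258 -0.0105] 0.0008
-155.0 [-0.0292 -0.0137] 0.001
-161.0 [-0.0323 -0.0172] 0.0011
-167.0 [-0.035  -0.0211] 0.0012
-173.0 [-0.0373 -0.0252] 0.0014
-179.0 [-0.0391 -0.0295] 0.0015
```

```bash
python3 -m jog '[-0.0047,-0.0006,0.0001,0,255, -0.0093,-0.0016,0.0002,0,255, -0.0137,-0.0032,0.0003,0,255, -0.018,-0.0052,0.0005,0,255, -0.022,-0.0076,0.0006,0,255, -0.0258,-0.0105,0.0007,0,255, -0.0292,-0.0137,0.0009,0,255, -0.0323,-0.0172,0.001,0,255, -0.035,-0.0211,0.0011,0,255, -0.0373,-0.0252,0.0013,0,255, -0.0391,-0.0295,0.0014,0,255, -0.0391,-0.0295,0.0014,0,255]'; python3 -c "
from h import *
st()
arc(-180,-246,11,.0015)"
```

```text
time: 15.43
ee_pos: [0.5136, 0.0609, 0.2112]
eef_rot: [0.986, -0.164, 0.001, 0.001]
wrist_force: [1.9, 1.7, 7.6]
finger_gap: 0.166
grip_force: 30.0
ang -178.4 r 0.0451 z 0.2112 [1.88255836 1.68502176 7.57935408]
-186.0 [-0.0013 -0.0045] 0.0001
-192.0 [-0.0021 -0.0092] 0.0003
-198.0 [-0.0024 -0.0139] 0.0004
-204.0 [-0.0023 -0.0186] 0.0005
-210.0 [-0.0016 -0.0232] 0.0007
-216.0 [-0.0004 -0.0278] 0.0008
-222.0 [ 0.0012 -0.0322] 0.001
-228.0 [ 0.0032 -0.0365] 0.0011
-234.0 [ 0.0057 -0.0405] 0.0012
-240.0 [ 0.0086 -0.0442] 0.0014
-246.0 [ 0.0119 -0.0475] 0.0015
```

```bash
python3 -m jog '[-0.0013,-0.0045,0.0001,0,255, -0.0021,-0.0092,0.0002,0,255, -0.0024,-0.0139,0.0003,0,255, -0.0023,-0.0186,0.0005,0,255, -0.0016,-0.0232,0.0006,0,255, -0.0004,-0.0278,0.0007,0,255, 0.0012,-0.0322,0.0009,0,255, 0.0032,-0.0365,0.001,0,255, 0.0057,-0.0405,0.0011,0,255, 0.0086,-0.0442,0.0013,0,255, 0.0119,-0.0475,0.0014,0,255, 0.0119,-0.0475,0.0014,0,255]'; python3 -c "
from h import *
st()
arc(-245,-311,11,.0015)"
```

```text
time: 16.43
ee_pos: [0.5391, 0.1027, 0.2097]
eef_rot: [0.986, -0.164, -0.001, 0.0]
wrist_force: [0.1, 5.4, 8.7]
finger_gap: 0.169
grip_force: 30.0
ang 115.6 r 0.0451 z 0.2097 [0.06184591 5.4171776  8.67773176]
-251.0 [ 0.0036 -0.0031] 0.0001
-257.0 [ 0.0074 -0.0058] 0.0003
-263.0 [ 0.0115 -0.0081] 0.0004
-269.0 [ 0.0159 -0.0099] 0.0005
-275.0 [ 0.0204 -0.0113] 0.0007
-281.0 [ 0.025  -0.0122] 0.0008
-287.0 [ 0.0297 -0.0126] 0.001
-293.0 [ 0.0344 -0.0125] 0.0011
-299.0 [ 0.0391 -0.0119] 0.0012
-305.0 [ 0.0437 -0.0108] 0.0014
-311.0 [ 0.0481 -0.0093] 0.0015
```

```bash
python3 -m jog '[0.0036,-0.0031,0.0001,0,255, 0.0074,-0.0058,0.0002,0,255, 0.0115,-0.0081,0.0003,0,255, 0.0159,-0.0099,0.0005,0,255, 0.0204,-0.0113,0.0006,0,255, 0.025,-0.0122,0.0007,0,255, 0.0297,-0.0126,0.0009,0,255, 0.0344,-0.0125,0.001,0,255, 0.0391,-0.0119,0.0011,0,255, 0.0437,-0.0108,0.0012,0,255, 0.0481,-0.0093,0.0012,0,255, 0.0481,-0.0093,0.0012,0,255]'; python3 -m jog '[0,0,0,0,255,0,0,0,0,255,0,0,0,0,255]';python3 -c "
from h import *
st()
print(abs(arm.sense()['qd']).max())
i=arm.camera('scene')[:,:,::-1]
cv2.imwrite('pics/crop4.png',cv2.resize(i[80:230,260:410],(600,600),interpolation=cv2.INTER_NEAREST))"
```

```text
time: 17.43
ee_pos: [0.5891, 0.0954, 0.2085]
eef_rot: [0.986, -0.164, 0.001, -0.0]
wrist_force: [2.7, 2.6, 4.7]
finger_gap: 0.165
grip_force: 30.0
time: 17.68
ee_pos: [0.5891, 0.0954, 0.2085]
eef_rot: [0.986, -0.164, 0.001, -0.0]
wrist_force: [3.7, 2.9, 4.9]
finger_gap: 0.166
grip_force: 30.0
ang 47.5 r 0.0452 z 0.2085 [3.66278312 2.85698043 4.91780849]
0.0009187399185951177
```

View pics/crop4.png

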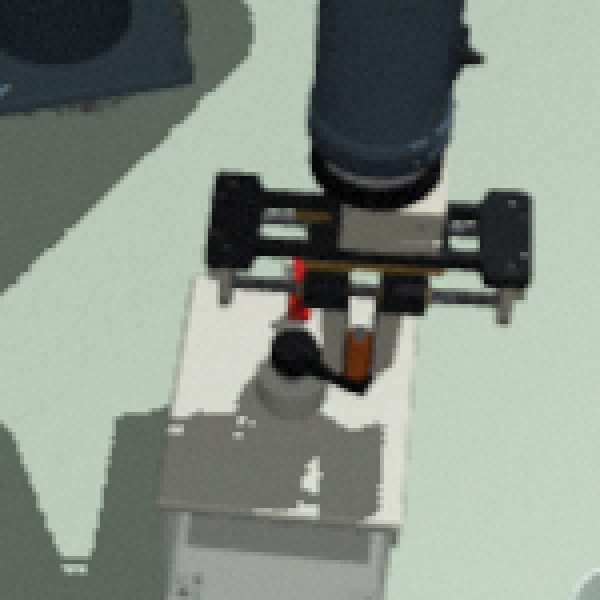

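The handle (358,350) is still between the fingers, the crank points to the left rear, and the latch (300,290) lies over the lid. As an independent check, I'll compare how far the hub has dropped in the image, from row 161.9 to about 168.

```bash
python3 - <<'E'
from h import *
print([proj("scene",[*S,z]).round(1) for z in(.2,.19,.184)])
i=arm.camera("scene")[:,:,::-1]; o=cv2.imread("pics/scene0.png")
for im in(o,i):
    print([int(v) for v in im[148:185,332].max(1)])
E
```

```text
[array([334.3, 161.9]), array([334.2, 164.5]), array([334.1, 166. ])]
[106, 153, 192, 204, 202, 203, 202, 202, 206, 164, 74, 19, 20, 18, 21, 20, 18, 20, 20, 16, 22, 30, 25, 25, 26, 33, 32, 29, 29, 22, 33, 35, 35, 61, 85, 92, 94]
[111, 105, 65, 49, 41, 98, 138, 143, 117, 104, 98, 101, 109, 112, 65, 24, 25, 23, 25, 22, 21, 24, 9, 14, 14, 8, 44, 84, 107, 112, 111, 106, 100, 98, 98, 100, 104]
```

The hub's top edge moved about 4 px, which is about 15 mm. That matches the tool's 15.1 mm descent plus the initial 0.5–3 mm, so I'm handing in.

```bash
python3 -c "
from cell import arm
print(arm.close_job())"
```

```text
the job is handed in; nothing more can be done
None
```

The latch is over the lid, and the screw was turned back to its drop and then one full turn forward, sinking about 16 mm by my measurements. I handed the job in with the crank handle still gripped; no verdict came back.

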